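# Set out the bench for tomorrow's job

## Robot

A 6-joint arm with a two-finger parallel gripper is mounted at the origin on the work surface. World frame = base frame: x ahead of the robot, y to its left, z up, the work surface at z = 0. Lengths are in m, angles in rad, forces in N, time in s.
With the tool pointing down it reaches from about 0.35 to 0.975 m from the base axis. Payload 17.4 kg.
Tool frame: the origin (TCP) lies at the very end of the fingers, on their centre line; the grasp point (between the pads) lies 19 mm behind it; z points along the fingers, y is the line along which they close (so a half turn about z gives the same grasp; the last joint's range is limited). The gripper opens to 85 mm and grips with 20 to 120 N. Pads are 22 mm wide; open, the fingers measure 114 mm over their backs; the gripper's body (76 mm by 85 mm) begins 54 mm behind the grasp point. The pads swing forward as they close: fully open they stand 13 mm farther back than shut.
Start: joints at [1.296, 0.116, 1.442, -0, 1.584, -0.038], TCP at [0.158, 0.656, 0.231] pointing down, gripper open.
Joint ranges: [-2.83, 2.83], [-0.83, 2.19], [0.07, 2.5], [-1.14, 4.28], [0.01, 3], [-2.97, 2.97]. Speed limits (rad/s): [1.89, 1.89, 2.22, 3.14, 3.14, 3.14].

## Interface

Orientations are given as [roll, pitch, yaw] about the fixed x, y, z axes, in that order (R = Rz(yaw) Ry(pitch) Rx(roll)).
In Python, from bench import * gives the robot as it stands.
- The arm moves only by the tool arm_command, never from a script. Its argument "rows" is a list of rows, each an object with "fingers": the closure, from 0 (fully open) to 1 (shut); "slide": the shift along the tool's x, y, z in m, a list of three; "turn": the turn about the tool's z in rad. A call has 1 to 12 rows; each row is the pose to reach, as a shift and turn from the pose commanded when the call began, along the tool's axes at that moment; what a row does not reach only later rows make up. A row lasts 1/10 s, in which the tool goes at most 50 mm and 8.59 degrees, less where a joint would pass 70% of its speed; a pose out of reach is approached as far as the arm can. A call with a gripper value outside its range is refused whole. The fingers move at their own pace and stop on an object; "force" is the grip in N (left out, the last holds). Time passes only in rows, so rows that repeat a pose let the fingers close. It gives the time, the measured TCP pose, the force, the opening and the grip force at its end, in the units of the state.
- get_state(): the state, without advancing time (a new reading comes with each control period).
- capture(name): name is "side" or "top"; returns the picture (400x640x3 uint8, red, green, blue); there is no depth.
- calibration(name): a dict with "intrinsics" (3x3 intrinsics, pixels), "pose" (4x4, takes a point from camera to world coordinates). Camera axes: x right, y down, z forward; pixel columns grow to the right and rows downward; lengths in m; the calibration is good to about 2 mm. A picture is of the moment at which its call begins. calibration takes no time and is no camera call.
- job_done(): hands the job in; it is judged then, once.
The state is a dict: "t": time; "q": joint angles; "dq": joint speeds; "tau": joint torques, N m; "ee_pos": TCP position; "tool_rot": TCP orientation; "wrist_force": force on the tool from outside, world axes, zero at the start; "moment": the same for the moment, N m; "gripper_width": finger opening in m; "finger_force": force on a finger pad.
Only numpy, scipy, OpenCV 4.12 (cv2) and the standard library are available. Lean on these libraries where they do the work, as an engineer would, in place of code of your own. Each camera call takes 0.05 s, during which the arm holds its last target. There are 200 camera calls.

## Task

Set out the bench: lay the red screwdriver, the chrome wrench and the yellow clamp lengthwise on the mat's three white lanes, one each, centred along them, with the screwdriver in the lane nearest the black drill case, the clamp in the lane farthest from the case and the wrench between them. Put the orange bit box on the grey panel in the middle of the drill case's lid, square with it, and stand the glass jar gently on the middle of the bit box. Keep the jar upright throughout and leave the paint can, the tape roll and the tape measure where they are.

Things in the scene. Friction and masses are not known exactly. Their poses are not given: they have to be found in the camera images.
- case: fixed: closed black plastic drill case lying flat, 200 (x) x 240 (y) x 72 mm high, lid a flat level surface at 72 mm; a grey panel 90 (x) x 130 (y) mm, flush, marks the middle of the lid. Origin at the centre of its underside, z up. A carrying handle sticks out 33 mm on its +x side, 36 mm up. It stands on the left or on the right of the bench.
- mat: fixed: black rubber mat 210 (x) x 260 (y) x 3 mm, with three white painted lanes flush with its top, each 200 mm long along x, 46 mm wide, centred at y = -80, 0 and +80 mm. Origin at the centre of its underside, z up. It lies on the other side of the bench from the case, so the lane nearest the case is the one at y = +80 or the one at -80.
- screwdriver: loose red screwdriver lying flat, 0.1 kg, 196 mm long along its x: eight-sided handle 26 mm across the flats from x = -95 to -5 mm (black end cap to x = -101), thin steel shaft 7 mm thick to the tip at x = +95. Origin on its axis, 13 mm above what it lies on; balance point near x = -35 mm, on the handle. Either way round on its lane will do.
- wrench: loose chrome combination wrench lying flat, 0.16 kg, 184 mm long along its x: bar 16 mm wide (y) and 10 mm thick between x = -60 and +58 mm, ring end 34 mm wide at -x, open jaw 35 mm wide at +x. Origin at mid-length, at the centre of its underside; balances near x = 0. Either way round will do.
- clamp: loose yellow lever-action bar clamp lying flat, 0.25 kg: steel bar 180 mm along x, 18 mm wide, 7 to 17 mm high; yellow jaws 24 mm high at x = 65 to 87 and -65 to -35, reaching y = -10 to +34, lever to x = -103. The bar is bare for x = -29 to +59: grip it there across y, near x = 5. Origin: bar centre line, mid-length, level of the underside. Its bar goes along the lane; either way round will do.
- bitbox: loose orange bit box, closed, 0.22 kg, 60 (x) x 100 (y) x 32 mm high, flat on top. Origin at the centre of its underside. Goes with its long side along the long side (y) of the case's panel, either way round.
- jar: loose glass jar of brass screws, 0.3 kg, 60 mm in diameter up to 66 mm, then narrowing to a green lid 56 mm in diameter whose top is at 88 mm. Origin at the centre of its underside, z up.
- paint_can: bystander, loose: small copper-coloured paint can with a bare metal lid, 64 mm in diameter, 75 mm high. Origin at the centre of its underside. Not to be moved.
- tape_roll: bystander, loose: brown roll of tape lying flat, 84 mm outside and 60 mm inside diameter, 24 mm high. Origin at the centre of its underside. Not to be moved.
- tape_measure: bystander, loose: green and black tape measure, 64 x 42 x 60 mm high, at the far side of the bench. Origin at the centre of its underside. Not to be moved.
Not all that is in view belongs to the job. Several things have the shape of the clamp; the one meant has the colours described above.

How it is judged:
By the outcome, as a careful person would: the job done as asked, in the order asked, and still so for the second after the job is handed in, with the robot touching nothing.
It also fails if it takes over 120 s, if anything falls off the work surface, if the arm or the gripper's body presses on something with over 40 N, if the wrist force passes 120 N, or if a joint passes its speed limit or range.

## Working session

There is one attempt and no reset: what is moved stays moved. The work goes in short steps, Python scripts to look and compute and a tool call to move; the robot and the scene stay as the last step left them, time stands still between calls to the robot, and variables do not carry over. Pictures are saved under pics/ and viewed, at most 14 in all, crops included, and the job is handed in when it is done.

Besides the shell and the picture viewer there is one more tool, called after ">>>" as a command line: name --argument value ..., lists and objects as JSON in quotes. arm_command: Moves the arm, as the interface text tells. Its arguments: {"type":"object","properties":{"rows":{"type":"array"},"force":{"type":"number"}},"required":["rows"]}

```bash
mkdir -p pics; ls; python3 - <<'E'
from bench import *
import cv2,numpy as np
for n in ("top","side"):
    im=capture(n); cv2.imwrite(f"pics/{n}0.png",cv2.resize(im[:,:,::-1],(800,500),interpolation=cv2.INTER_CUBIC)); cv2.imwrite(f"pics/{n}0_raw.png",im[:,:,::-1])
    c=calibration(n);print(np.round(c["intrinsics"],1).tolist(),np.round(c["pose"],3).tolist())
s=get_state();print({k:np.round(v,3).tolist() for k,v in s.items()})
E
```

```text
pics
[[462.8, 0.0, 324.1], [0.0, 462.8, 213.2], [0.0, 0.0, 1.0]] [[-0.01, -0.983, 0.183, 0.274], [-1.0, 0.011, -0.001, -0.033], [-0.001, -0.183, -0.983, 1.452], [0.0, 0.0, 0.0, 1.0]]
[[470.5, 0.0, 327.1], [0.0, 470.5, 202.3], [0.0, 0.0, 1.0]] [[0.785, -0.348, 0.512, -0.133], [-0.619, -0.427, 0.659, -0.902], [-0.011, -0.834, -0.551, 0.782], [0.0, 0.0, 0.0, 1.0]]
{'t': 0.1, 'q': [1.296, 0.116, 1.442, -0.0, 1.584, -0.038], 'dq': [0.0, -0.001, -0.001, 0.001, -0.001, -0.001], 'tau': [0.002, -73.366, -63.38, 0.0, 0.005, 0.0], 'ee_pos': [0.158, 0.656, 0.231], 'tool_rot': [-3.141, -0.0, 2.905], 'wrist_force': [-0.606, -1.233, 0.685], 'moment': [0.024, 0.006, 0.049], 'finger_force': 0.0, 'gripper_width': 0.085}
```

View pics/top0.png

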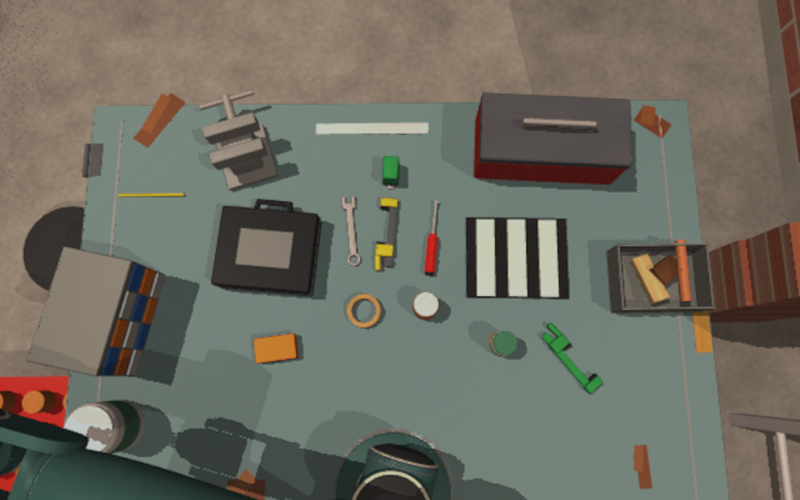

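View pics/side0.png

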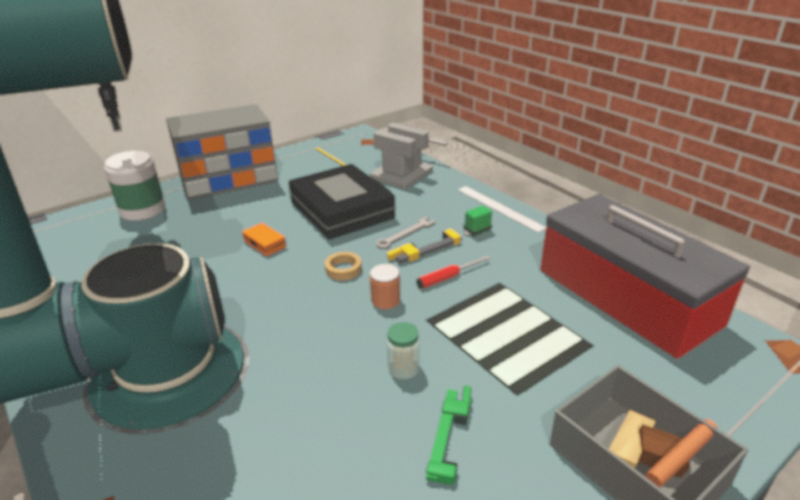

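The top view shows +x up and +y left. The case is at (268,250) and the mat at (517,258). The wrench is at (351,230), the clamp at (387,235), the screwdriver at (432,238), the box at (275,348) and the jar at (504,343).

The green clamp near (572,357) is a decoy. I'll enlarge the crops to read pixels.

```bash
cat > h.py <<'E'
from bench import *
import cv2,numpy as np
def w(name,px,z):
    "raw pixels -> world at height z"
    c=calibration(name);P=np.array(c["pose"]);K=np.array(c["intrinsics"])
    px=np.atleast_2d(px);z=np.broadcast_to(z,len(px))
    d=np.c_[px,np.ones(len(px))]@np.linalg.inv(K).T@P[:3,:3].T;o=P[:3,3]
    return o+d*((z-o[2])/d[:,2])[:,None]
def crop(im,x0,y0,x1,y1,f,out):
    c=cv2.resize(im[y0:y1,x0:x1,::-1],None,fx=f,fy=f,interpolation=cv2.INTER_CUBIC)
    cv2.imwrite(out,c)
E
python3 - <<'E'
from h import *
im=cv2.imread("pics/top0_raw.png")[:,:,::-1]
crop(im,165,155,325,275,5,"pics/c1.png"); crop(im,268,145,368,220,8,"pics/c2.png"); crop(im,325,160,465,265,5.7,"pics/c3.png")
E
```

```text
(no output)
```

View pics/c1.png

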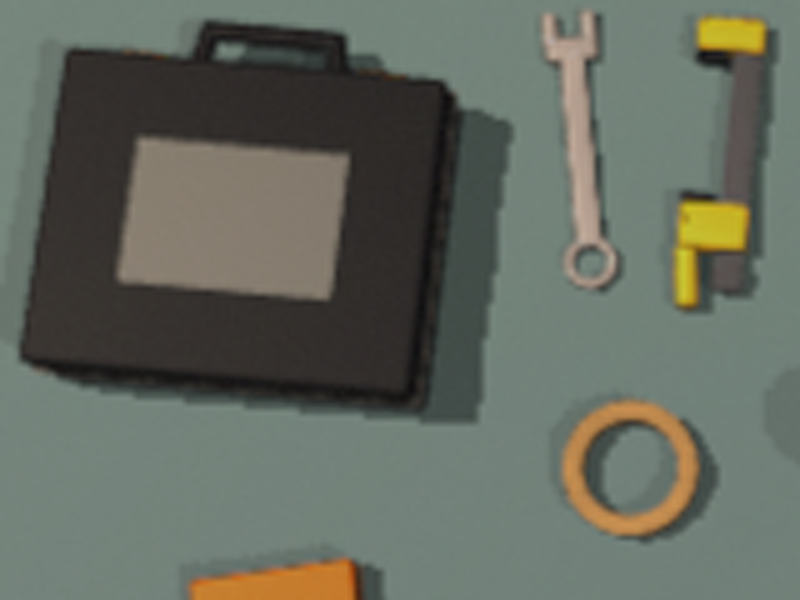

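View pics/c2.png

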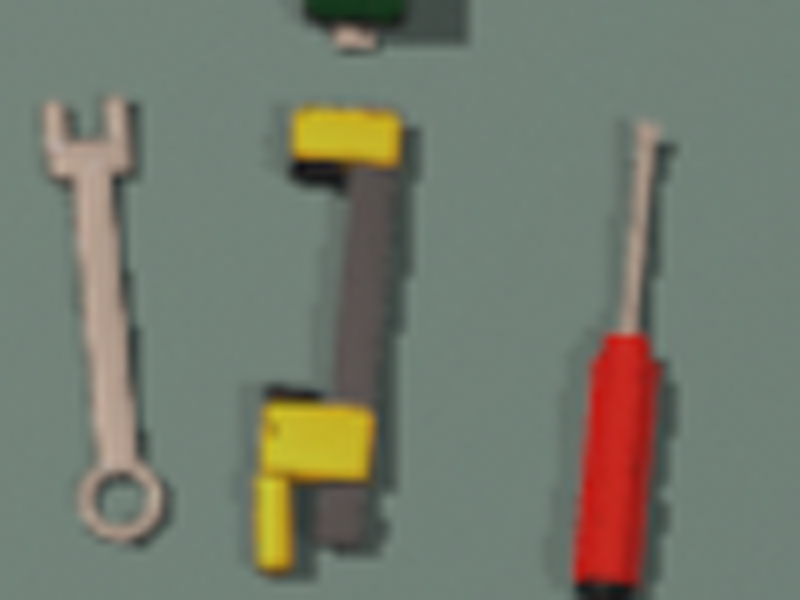

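View pics/c3.png

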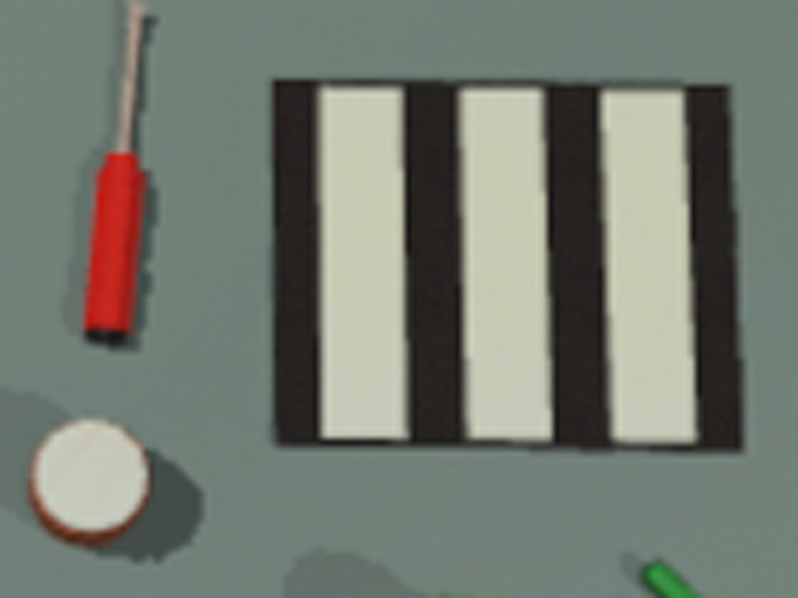

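Readings from the crops:
- **c1:** panel corners at (137,136), (350,153), (332,300) and (117,282).
- **c2:** the wrench runs from (87,97) to (122,540). The clamp bar line runs from (374,180) to (342,545), with its yellow top edge at (347,107). The screwdriver tip is at (650,122).
- **c3:** the screwdriver cap end is at (105,342). Lane corners were also read.

```bash
python3 - <<'E'
from h import *
im=cv2.imread("pics/top0_raw.png")
def cr(p,ox,oy,f): return (np.array(p,float)+.5)/f-.5+[ox,oy]
c1=lambda p:cr(p,165,155,5); c2=lambda p:cr(p,268,145,8); c3=lambda p:cr(p,325,160,5.7)
def show(n,a): print(n,np.round(a[:,:2],4).tolist())
def line(n,a):
    d=a[0]-a[1]; print(n,"mid",np.round((a[0]+a[1])/2,4)[:2],"len",np.linalg.norm(d).round(4),"yaw",np.arctan2(d[1],d[0]).round(4))
p=w("top",c1([(137,136),(350,153),(332,300),(117,282)]),.072)
print("panel c",p.mean(0).round(4)); line("long",p[[0,1]]);line("long",p[[3,2]]);line("short",p[[0,3]]);line("short",p[[1,2]])
for L in ([(318,87),(402,87),(407,438),(321,438)],[(459,88),(544,88),(552,440),(467,440)],[(600,89),(684,89),(697,442),(612,443)],[(273,80),(729,87),(742,450),(274,443)]):
    p=w("top",c3(L),.003); print("c",p.mean(0).round(4)[:2]); line("w",p[[0,1]]); line(" L",np.array([p[0]+p[1],p[2]+p[3]])/2)
line("wrench",w("top",c2([(87,97),(122,540)]),.008)); line("wbar",w("top",c2([(92,180),(120,460)]),.01))
line("clampbar",w("top",c2([(374,180),(342,545)]),.017)); print(w("top",c2([(374,180),(355,400),(342,547)]),.017).round(4)[:,:2],"jaw top",w("top",c2([(347,107)]),.024).round(4))
line("sd",w("top",np.vstack([c2([(650,122)]),c3([(105,342)])]),[.013,.013]))
line("sdhandle",w("top",np.vstack([c2([(627,335)]),c3([(108,325)])]),.02))
hsv=cv2.cvtColor(im,cv2.COLOR_BGR2HSV)
def blob(n,lo,hi,x0,y0,x1,y1,z,img=hsv,cam="top"):
    m=cv2.inRange(img[y0:y1,x0:x1],lo,hi); c=max(cv2.findContours(m,0,1)[0],key=cv2.contourArea)
    r=cv2.minAreaRect(c); b=cv2.boxPoints(r)+[x0,y0]; W=w(cam,b,z); print(n,"rect",np.round(r,1) if 0 else r,"c",W.mean(0).round(4)); line(" e",W[[0,1]]);line(" e",W[[1,2]])
print(hsv[275,403],hsv[278,220])
blob("box",(5,150,200),(20,255,255),195,260,245,295,.032)
blob("jarlid",(50,90,40),(80,255,255),385,258,420,290,.088)
hs=cv2.cvtColor(cv2.imread("pics/side0_raw.png"),cv2.COLOR_BGR2HSV)
blob("jarlid side",(50,90,40),(80,255,255),305,255,340,282,.082,hs,"side")
crop(im[:,:,::-1],195,250,255,295,6,"pics/c4.png");crop(im[:,:,::-1],375,250,435,295,6,"pics/c5.png")
a=np.hstack([cv2.imread("pics/c4.png"),cv2.imread("pics/c5.png")]);cv2.imwrite("pics/c45.png",a)
E
```

```text
panel c [0.581  0.3093 0.072 ]
long mid [0.6267 0.3051] len 0.1317 yaw 1.4784
long mid [0.5353 0.3136] len 0.1315 yaw 1.4755
short mid [0.5872 0.3749] len 0.0916 yaw -0.0912
short mid [0.5749 0.2438] len 0.092 yaw -0.094
c [ 0.5668 -0.2388]
w mid [ 0.6671 -0.2413] len 0.0476 yaw 1.56
 L mid [ 0.5668 -0.2388] len 0.2007 yaw -0.0246
c [ 0.5651 -0.3192]
w mid [ 0.6656 -0.3215] len 0.0482 yaw 1.56
 L mid [ 0.5651 -0.3192] len 0.2012 yaw -0.0234
c [ 0.5632 -0.399 ]
w mid [ 0.6642 -0.4011] len 0.0476 yaw 1.56
 L mid [ 0.5632 -0.399 ] len 0.202 yaw -0.0209
c [ 0.5646 -0.3185]
w mid [ 0.6683 -0.3213] len 0.2586 yaw 1.5441
 L mid [ 0.5646 -0.3185] len 0.2075 yaw -0.0267
wrench mid [0.6389 0.1045] len 0.1838 yaw 0.0832
wbar mid [0.6372 0.1037] len 0.1162 yaw 0.1033
clampbar mid [0.6172 0.0025] len 0.1496 yaw -0.091
[[ 0.6917 -0.0043]
 [ 0.6012  0.0038]
 [ 0.5419  0.0093]] jaw top [[0.7201 0.0062 0.024 ]]
sd mid [ 0.6181 -0.1047] len 0.197 yaw -0.1133
sdhandle mid [ 0.5772 -0.0998] len 0.0978 yaw -0.0963
[ 67  98 115] [ 16 194 198]Traceback (most recent call last):
  File "<stdin>", line 21, in <module>
  File "<stdin>", line 18, in blob
ValueError: max() iterable argument is empty
```

```bash
python3 - <<'E'
from h import *
im=cv2.imread("pics/top0_raw.png")
crop(im[:,:,::-1],195,255,255,300,6.6,"pics/c4.png");crop(im[:,:,::-1],375,255,435,300,6.6,"pics/c5.png")
a=np.hstack([cv2.imread("pics/c4.png"),cv2.imread("pics/c5.png")]);cv2.imwrite("pics/c45.png",a)
E
```

```text
(no output)
```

View pics/c45.png

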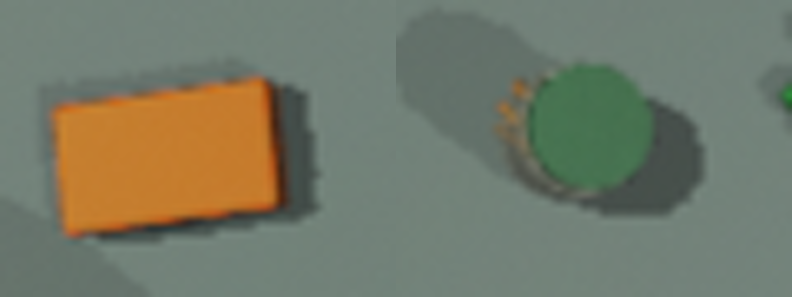

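Box corners are at (54,106), (266,78), (280,206) and (67,234). The jar lid centre is at (195,126) of its half, radius about 63. Next come the positions and the first moves.

```bash
cat >> h.py <<'E'
def cr(p,ox,oy,f): return (np.array(p,float)+.5)/f-.5+[ox,oy]
def line(n,a):
    d=a[0]-a[1]; print(n,"mid",np.round((a[0]+a[1])/2,4)[:2],"len",np.linalg.norm(d).round(4),"yaw",np.arctan2(d[1],d[0]).round(4))
def go(*T,start=None):
    "slides (mm) and turn from the current pose (or start) to world targets (x,y,z,yaw)"
    if start is None:
        s=get_state(); start=[*s["ee_pos"],s["tool_rot"][2]]
        print("t",round(s["t"],2),"at",np.round(start,4),"F",np.round(s["wrist_force"],1),"w",round(s["gripper_width"],4),"ff",round(s["finger_force"],1),"rp",np.round(s["tool_rot"][:2],3))
    x,y,z,a=start; c,q=np.cos(a),np.sin(a)
    for X,Y,Z,A in T:
        d=np.array([X-x,Y-y]); t=-((A-a+np.pi)%(2*np.pi)-np.pi)
        print("slide",np.round([c*d[0]+q*d[1],q*d[0]-c*d[1],z-Z],4).tolist(),"turn",round(t,4))
E
python3 - <<'E'
from h import *
p=w("top",cr([(54,106),(266,78),(280,206),(67,234)],195,255,6.6),.032);print("box",p.mean(0).round(4));line("L",p[[0,1]]);line("L",p[[3,2]]);line("s",p[[0,3]])
for n,c,z in (("jar",cr([(195,126),(132,126),(258,126)],375,255,6.6),.088),("can",cr([(90,476),(33,476),(147,476)],325,160,5.7),.075)):
    p=w("top",c,z);print(n,p.round(4)[0],"dia",np.linalg.norm(p[1]-p[2]).round(4))
go((.583,-.1005,.12,3.036),(.583,-.1005,.003,3.036))
E
```

```text
box [0.3402 0.2851 0.032 ]
L mid [0.3694 0.2891] len 0.0984 yaw 1.6916
L mid [0.3109 0.2811] len 0.0981 yaw 1.69
s mid [0.3343 0.3338] len 0.059 yaw 0.1385
jar [ 0.3449 -0.2663  0.088 ] dia 0.0558
can [ 0.4384 -0.0818  0.075 ] dia 0.0598
t 0.1 at [0.1583 0.656  0.2307 2.9048] F [-0.6 -1.2  0.7] w 0.0854 ff 0.0 rp [-3.141 -0.   ]
slide [-0.5903, -0.6358, 0.1107] turn -0.1312
slide [-0.5903, -0.6358, 0.2277] turn -0.1312
```

>>> arm_command --rows '[{"fingers":0.4,"slide":[-0.59,-0.636,0.05],"turn":-0.131},{"fingers":0.4,"slide":[-0.59,-0.636,0.05],"turn":-0.131},{"fingers":0.4,"slide":[-0.59,-0.636,0.05],"turn":-0.131},{"fingers":0.4,"slide":[-0.59,-0.636,0.05],"turn":-0.131},{"fingers":0.4,"slide":[-0.59,-0.636,0.05],"turn":-0.131},{"fingers":0.4,"slide":[-0.59,-0.636,0.05],"turn":-0.131},{"fingers":0.4,"slide":[-0.59,-0.636,0.05],"turn":-0.131},{"fingers":0.4,"slide":[-0.59,-0.636,0.05],"turn":-0.131},{"fingers":0.4,"slide":[-0.59,-0.636,0.05],"turn":-0.131},{"fingers":0.4,"slide":[-0.59,-0.636,0.05],"turn":-0.131},{"fingers":0.4,"slide":[-0.59,-0.636,0.05],"turn":-0.131},{"fingers":0.4,"slide":[-0.59,-0.636,0.05],"turn":-0.131}]' --force 40

```text
t: 1.3
ee_pos: [0.4518, 0.1317, 0.1967]
tool_rot: [3.141, 0.0, 3.036]
wrist_force: [1.0, 0.6, 0.6]
gripper_width: 0.0511
finger_force: 0.0
```

```bash
python3 -c "
from h import *
go((.583,-.1005,.12,3.036))"
```

```text
t 1.3 at [0.4518 0.1317 0.1967 3.0358] F [1.  0.6 0.6] w 0.0511 ff 0.0 rp [3.141 0.   ]
slide [-0.155, -0.217, 0.0767] turn -0.0002
```

>>> arm_command --rows '[{"fingers":0.4,"slide":[-0.155,-0.217,0.07],"turn":0},{"fingers":0.4,"slide":[-0.155,-0.217,0.07],"turn":0},{"fingers":0.4,"slide":[-0.155,-0.217,0.07],"turn":0},{"fingers":0.4,"slide":[-0.155,-0.217,0.07],"turn":0},{"fingers":0.4,"slide":[-0.155,-0.217,0.07],"turn":0},{"fingers":0.4,"slide":[-0.155,-0.217,0.07],"turn":0},{"fingers":0.4,"slide":[-0.155,-0.217,0.07],"turn":0},{"fingers":0.4,"slide":[-0.155,-0.217,0.07],"turn":0}]'

```text
t: 2.1
ee_pos: [0.5823, -0.0986, 0.1262]
tool_rot: [3.141, -0.001, 3.035]
wrist_force: [-0.1, -0.3, 0.2]
gripper_width: 0.0512
finger_force: 0.0
```

```bash
python3 -c "
from h import *
go((.583,-.1005,.003,3.036))
im=capture('top');crop(im,268,145,428,265,5,'pics/g1.png')"
```

```text
t 2.1 at [ 0.5823 -0.0986  0.1262  3.0349] F [-0.1 -0.3  0.2] w 0.0512 ff 0.0 rp [ 3.141e+00 -1.000e-03]
slide [-0.0009, -0.0018, 0.1232] turn -0.0011
```

View pics/g1.png

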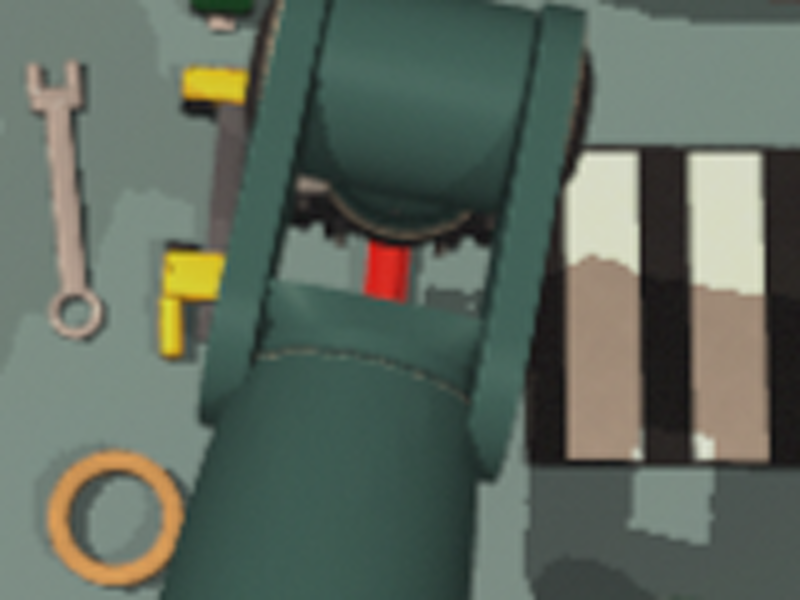

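The gripper is over the handle, which shows at (388,270), midway between the fingers. Next: descend, grip and lift.

>>> arm_command --rows '[{"fingers":0.4,"slide":[-0.001,-0.002,0.04],"turn":0},{"fingers":0.4,"slide":[-0.001,-0.002,0.08],"turn":0},{"fingers":0.4,"slide":[-0.001,-0.002,0.11],"turn":0},{"fingers":0.4,"slide":[-0.001,-0.002,0.123],"turn":0},{"fingers":0.4,"slide":[-0.001,-0.002,0.123],"turn":0},{"fingers":1,"slide":[-0.001,-0.002,0.123],"turn":0},{"fingers":1,"slide":[-0.001,-0.002,0.123],"turn":0},{"fingers":1,"slide":[-0.001,-0.002,0.123],"turn":0},{"fingers":1,"slide":[-0.001,-0.002,0.123],"turn":0},{"fingers":1,"slide":[-0.001,-0.002,0.123],"turn":0},{"fingers":1,"slide":[-0.001,-0.002,0.123],"turn":0}]'

```text
t: 3.25
ee_pos: [0.5845, -0.1006, 0.0061]
tool_rot: [-3.142, 0.003, 3.036]
wrist_force: [-1.6, 2.1, 7.1]
gripper_width: 0.0249
finger_force: 40.0
```

```bash
python3 -c "
from h import *
go((.583,-.1005,.08,3.036))"
```

```text
t 3.25 at [ 0.5845 -0.1006  0.0061  3.0359] F [-1.6  2.1  7.1] w 0.0249 ff 40.0 rp [-3.142e+00  3.000e-03]
slide [0.0015, -0.0001, -0.0739] turn -0.0001
```

>>> arm_command --rows '[{"fingers":1,"slide":[0,0,-0.04],"turn":0},{"fingers":1,"slide":[0,0,-0.08],"turn":0},{"fingers":1,"slide":[0,0,-0.08],"turn":0},{"fingers":1,"slide":[0,0,-0.08],"turn":0}]'

```text
t: 3.65
ee_pos: [0.584, -0.1007, 0.0856]
tool_rot: [-3.141, 0.003, 3.036]
wrist_force: [-0.5, -0.4, -2.1]
gripper_width: 0.0247
finger_force: 40.1
```

```bash
python3 -c "
from h import *
go((.533,-.238,.08,3.118),(.533,-.238,.01,3.118))"
```

```text
t 3.65 at [ 0.584  -0.1007  0.0856  3.0358] F [-0.5 -0.4 -2.1] w 0.0247 ff 40.1 rp [-3.141e+00  3.000e-03]
slide [0.0363, -0.1419, 0.0056] turn -0.0822
slide [0.0363, -0.1419, 0.0756] turn -0.0822
```

>>> arm_command --rows '[{"fingers":1,"slide":[0.036,-0.142,0],"turn":-0.082},{"fingers":1,"slide":[0.036,-0.142,0],"turn":-0.082},{"fingers":1,"slide":[0.036,-0.142,0],"turn":-0.082},{"fingers":1,"slide":[0.036,-0.142,0],"turn":-0.082},{"fingers":1,"slide":[0.036,-0.142,0.035],"turn":-0.082},{"fingers":1,"slide":[0.036,-0.142,0.055],"turn":-0.082},{"fingers":1,"slide":[0.036,-0.142,0.065],"turn":-0.082},{"fingers":1,"slide":[0.036,-0.142,0.065],"turn":-0.082},{"fingers":1,"slide":[0.036,-0.142,0.065],"turn":-0.082}]'

```text
t: 4.55
ee_pos: [0.5329, -0.2378, 0.0194]
tool_rot: [-3.141, 0.0, 3.118]
wrist_force: [-0.2, -0.4, -1.5]
gripper_width: 0.0246
finger_force: 40.1
```

```bash
python3 -c "
from h import *
go((.533,-.238,.01,3.118))"
```

```text
t 4.55 at [ 0.5329 -0.2378  0.0194  3.1181] F [-0.2 -0.4 -1.5] w 0.0246 ff 40.1 rp [-3.141  0.   ]
slide [-0.0001, -0.0001, 0.0094] turn 0.0001
```

>>> arm_command --rows '[{"fingers":1,"slide":[0,0,0.004],"turn":0},{"fingers":1,"slide":[0,0,0.007],"turn":0},{"fingers":1,"slide":[0,0,0.01],"turn":0},{"fingers":1,"slide":[0,0,0.01],"turn":0},{"fingers":0.45,"slide":[0,0,0.01],"turn":0},{"fingers":0.45,"slide":[0,0,0.01],"turn":0},{"fingers":0.45,"slide":[0,0,0.01],"turn":0},{"fingers":0.45,"slide":[0,0,-0.03],"turn":0},{"fingers":0.45,"slide":[0,0,-0.07],"turn":0},{"fingers":0.45,"slide":[0,0,-0.1],"turn":0},{"fingers":0.45,"slide":[0,0,-0.1],"turn":0}]'

```text
t: 5.65
ee_pos: [0.5342, -0.2387, 0.1237]
tool_rot: [-3.139, 0.006, 3.118]
wrist_force: [0.3, 0.4, -0.4]
gripper_width: 0.0468
finger_force: 0.0
```

```bash
python3 -c "
from h import *
go((.638,.104,.12,3.236),(.638,.104,.003,3.236))"
```

```text
t 5.65 at [ 0.5342 -0.2387  0.1237  3.1179] F [ 0.3  0.4 -0.4] w 0.0468 ff 0.0 rp [-3.139  0.006]
slide [-0.0957, 0.3451, 0.0037] turn -0.1181
slide [-0.0957, 0.3451, 0.1207] turn -0.1181
```

>>> arm_command --rows '[{"fingers":0.45,"slide":[-0.096,0.345,0],"turn":-0.118},{"fingers":0.45,"slide":[-0.096,0.345,0],"turn":-0.118},{"fingers":0.45,"slide":[-0.096,0.345,0],"turn":-0.118},{"fingers":0.45,"slide":[-0.096,0.345,0],"turn":-0.118},{"fingers":0.45,"slide":[-0.096,0.345,0],"turn":-0.118},{"fingers":0.45,"slide":[-0.096,0.345,0],"turn":-0.118},{"fingers":0.45,"slide":[-0.096,0.345,0],"turn":-0.118},{"fingers":0.45,"slide":[-0.096,0.345,0],"turn":-0.118},{"fingers":0.45,"slide":[-0.096,0.345,0.04],"turn":-0.118},{"fingers":0.45,"slide":[-0.096,0.345,0.08],"turn":-0.118},{"fingers":0.45,"slide":[-0.096,0.345,0.1],"turn":-0.118},{"fingers":0.45,"slide":[-0.096,0.345,0.1],"turn":-0.118}]'

```text
t: 6.85
ee_pos: [0.6346, 0.104, 0.0147]
tool_rot: [-3.141, -0.006, -3.048]
wrist_force: [0.3, 0.2, 0.1]
gripper_width: 0.0466
finger_force: 0.0
```

```bash
python3 -c "
from h import *
go((.638,.104,.003,3.236))"
```

```text
t 6.85 at [ 0.6346  0.104   0.0147 -3.0476] F [0.3 0.2 0.1] w 0.0466 ff 0.0 rp [-3.141 -0.006]
slide [-0.0034, -0.0004, 0.0117] turn -0.0004
```

>>> arm_command --rows '[{"fingers":0.45,"slide":[0,0,0.006],"turn":0},{"fingers":0.45,"slide":[0,0,0.012],"turn":0},{"fingers":0.45,"slide":[0,0,0.012],"turn":0},{"fingers":0.45,"slide":[0,0,0.012],"turn":0},{"fingers":1,"slide":[0,0,0.012],"turn":0},{"fingers":1,"slide":[0,0,0.012],"turn":0},{"fingers":1,"slide":[0,0,0.012],"turn":0},{"fingers":1,"slide":[0,0,0.012],"turn":0},{"fingers":1,"slide":[0,0,0.012],"turn":0},{"fingers":1,"slide":[0,0,0.012],"turn":0}]'

```text
t: 7.85
ee_pos: [0.637, 0.1047, 0.0074]
tool_rot: [-3.142, 0.001, -3.047]
wrist_force: [-1.7, -0.6, 5.4]
gripper_width: 0.0139
finger_force: 39.2
```

```bash
python3 -c "
from h import *
go((.638,.104,.003,3.236))"
```

```text
t 7.85 at [ 0.637   0.1047  0.0074 -3.0474] F [-1.7 -0.6  5.4] w 0.0139 ff 39.2 rp [-3.142e+00  1.000e-03]
slide [-0.0009, -0.0008, 0.0044] turn -0.0002
```

>>> arm_command --rows '[{"fingers":1,"slide":[0,0,-0.04],"turn":0},{"fingers":1,"slide":[0,0,-0.09],"turn":0},{"fingers":1,"slide":[0,0,-0.11],"turn":0},{"fingers":1,"slide":[0,0,-0.11],"turn":0}]'

```text
t: 8.25
ee_pos: [0.6381, 0.1049, 0.1206]
tool_rot: [3.141, 0.005, -3.047]
wrist_force: [-0.1, -0.1, -2.2]
gripper_width: 0.014
finger_force: 39.2
```

```bash
python3 -c "
from h import *
go((.5637,-.319,.117,3.118))
im=capture('side');cv2.imwrite('pics/s1.png',cv2.resize(im[100:330,150:500,::-1],None,fx=2.2,fy=2.2))"
```

```text
t 8.25 at [ 0.6381  0.1049  0.1206 -3.0474] F [-0.1 -0.1 -2.2] w 0.014 ff 39.2 rp [3.141 0.005]
slide [0.1139, -0.415, 0.0036] turn 0.1178
```

View pics/s1.png

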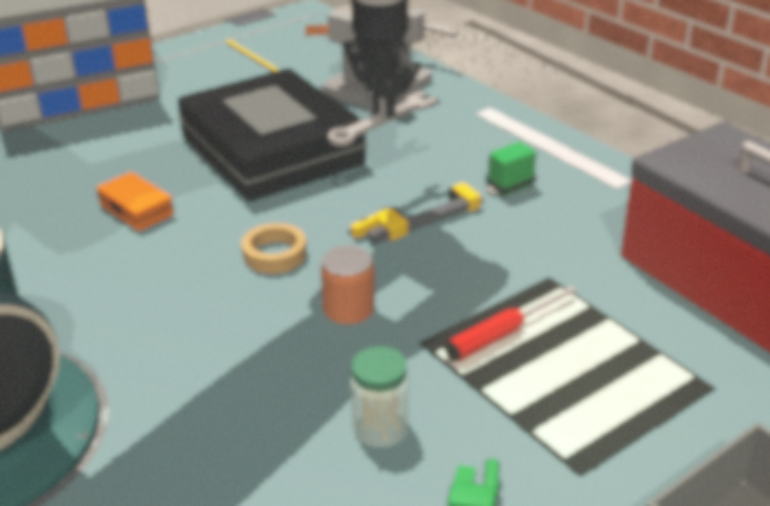

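The wrench is held level at about (385,115). The screwdriver lies in the near lane, from (450,350) to (570,292).

>>> arm_command --rows '[{"fingers":1,"slide":[0.114,-0.415,0],"turn":0.118},{"fingers":1,"slide":[0.114,-0.415,0],"turn":0.118},{"fingers":1,"slide":[0.114,-0.415,0],"turn":0.118},{"fingers":1,"slide":[0.114,-0.415,0],"turn":0.118},{"fingers":1,"slide":[0.114,-0.415,0],"turn":0.118},{"fingers":1,"slide":[0.114,-0.415,0],"turn":0.118},{"fingers":1,"slide":[0.114,-0.415,0],"turn":0.118},{"fingers":1,"slide":[0.114,-0.415,0],"turn":0.118},{"fingers":1,"slide":[0.114,-0.415,0],"turn":0.118},{"fingers":1,"slide":[0.114,-0.415,0.04],"turn":0.118},{"fingers":1,"slide":[0.114,-0.415,0.08],"turn":0.118},{"fingers":1,"slide":[0.114,-0.415,0.08],"turn":0.118}]'

```text
t: 9.5
ee_pos: [0.5587, -0.3174, 0.029]
tool_rot: [3.136, -0.01, 3.117]
wrist_force: [-1.4, 0.7, -2.6]
gripper_width: 0.0138
finger_force: 39.4
```

```bash
python3 -c "
from h import *
go((.5637,-.319,.011,3.118))"
```

```text
t 9.5 at [ 0.5587 -0.3174  0.029   3.1173] F [-1.4  0.7 -2.6] w 0.0138 ff 39.4 rp [ 3.136 -0.01 ]
slide [-0.005, -0.0015, 0.018] turn -0.0007
```

>>> arm_command --rows '[{"fingers":1,"slide":[0,0,0],"turn":0},{"fingers":1,"slide":[0,0,0],"turn":0},{"fingers":1,"slide":[0,0,0],"turn":0}]'

```text
t: 9.8
ee_pos: [0.5632, -0.3195, 0.0389]
tool_rot: [-3.14, 0.002, 3.118]
wrist_force: [-0.5, -0.2, -0.7]
gripper_width: 0.0141
finger_force: 39.5
```

```bash
python3 -c "
from h import *
go((.5637,-.319,.011,3.118))"
```

```text
t 9.8 at [ 0.5632 -0.3195  0.0389  3.1182] F [-0.5 -0.2 -0.7] w 0.0141 ff 39.5 rp [-3.14e+00  2.00e-03]
slide [-0.0005, 0.0005, 0.0279] turn 0.0002
```

>>> arm_command --rows '[{"fingers":1,"slide":[0,0,0.015],"turn":0},{"fingers":1,"slide":[0,0,0.022],"turn":0},{"fingers":1,"slide":[0,0,0.026],"turn":0},{"fingers":1,"slide":[0,0,0.028],"turn":0},{"fingers":1,"slide":[0,0,0.028],"turn":0},{"fingers":0.55,"slide":[0,0,0.028],"turn":0},{"fingers":0.55,"slide":[0,0,0.028],"turn":0},{"fingers":0.55,"slide":[0,0,0.028],"turn":0},{"fingers":0.55,"slide":[0,0,-0.01],"turn":0},{"fingers":0.55,"slide":[0,0,-0.05],"turn":0},{"fingers":0.55,"slide":[0,0,-0.08],"turn":0},{"fingers":0.55,"slide":[0,0,-0.08],"turn":0}]'

```text
t: 11.0
ee_pos: [0.5638, -0.3202, 0.1218]
tool_rot: [-3.138, 0.006, 3.118]
wrist_force: [-0.4, 0.3, 1.1]
gripper_width: 0.0384
finger_force: 0.0
```

```bash
python3 -c "
from h import *
# clamp origin (.6316,.0012) yaw -.09; grip at x=+8
go((.6396,.0005,.12,3.052),(.6396,.0005,.003,3.052))"
```

```text
t 11.0 at [ 0.5638 -0.3202  0.1218  3.1178] F [-0.4  0.3  1.1] w 0.0384 ff 0.0 rp [-3.138  0.006]
slide [-0.0681, 0.3224, 0.0018] turn 0.0658
slide [-0.0681, 0.3224, 0.1188] turn 0.0658
```

>>> arm_command --rows '[{"fingers":0.5,"slide":[-0.068,0.322,0],"turn":0.066},{"fingers":0.5,"slide":[-0.068,0.322,0],"turn":0.066},{"fingers":0.5,"slide":[-0.068,0.322,0],"turn":0.066},{"fingers":0.5,"slide":[-0.068,0.322,0],"turn":0.066},{"fingers":0.5,"slide":[-0.068,0.322,0],"turn":0.066},{"fingers":0.5,"slide":[-0.068,0.322,0],"turn":0.066},{"fingers":0.5,"slide":[-0.068,0.322,0],"turn":0.066},{"fingers":0.5,"slide":[-0.068,0.322,0.04],"turn":0.066},{"fingers":0.5,"slide":[-0.068,0.322,0.08],"turn":0.066},{"fingers":0.5,"slide":[-0.068,0.322,0.08],"turn":0.066},{"fingers":0.5,"slide":[-0.068,0.322,0.08],"turn":0.066},{"fingers":0.5,"slide":[-0.068,0.322,0.08],"turn":0.066}]'

```text
t: 12.2
ee_pos: [0.639, 0.0008, 0.039]
tool_rot: [3.141, 0.002, 3.051]
wrist_force: [-0.5, -0.1, 0.2]
gripper_width: 0.0423
finger_force: 0.0
```

```bash
python3 -c "
from h import *
go((.6396,.0005,.005,3.052))"
```

```text
t 12.2 at [6.3900e-01 8.0000e-04 3.9000e-02 3.0514e+00] F [-0.5 -0.1  0.2] w 0.0423 ff 0.0 rp [3.141e+00 2.000e-03]
slide [-0.0007, -0.0002, 0.034] turn -0.0006
```

>>> arm_command --rows '[{"fingers":0.5,"slide":[0,0,0.02],"turn":0},{"fingers":0.5,"slide":[0,0,0.03],"turn":0},{"fingers":0.5,"slide":[0,0,0.033],"turn":0},{"fingers":0.5,"slide":[0,0,0.033],"turn":0},{"fingers":0.5,"slide":[0,0,0.033],"turn":0},{"fingers":1,"slide":[0,0,0.033],"turn":0},{"fingers":1,"slide":[0,0,0.033],"turn":0},{"fingers":1,"slide":[0,0,0.033],"turn":0},{"fingers":1,"slide":[0,0,0.033],"turn":0},{"fingers":1,"slide":[0,0,0.033],"turn":0}]' --force 50

```text
t: 13.2
ee_pos: [0.6383, 0.0011, 0.0046]
tool_rot: [3.142, 0.001, 3.052]
wrist_force: [-0.8, 0.6, 5.8]
gripper_width: 0.0163
finger_force: 49.7
```

>>> arm_command --rows '[{"fingers":1,"slide":[0,0,0],"turn":0}]'

```text
t: 13.3
ee_pos: [0.6383, 0.0011, 0.0046]
tool_rot: [3.142, 0.001, 3.052]
wrist_force: [-0.5, -1.3, 6.3]
gripper_width: 0.0165
finger_force: 49.7
```

>>> arm_command --rows '[{"fingers":1,"slide":[0,0,-0.04],"turn":0},{"fingers":1,"slide":[0,0,-0.09],"turn":0},{"fingers":1,"slide":[0,0,-0.11],"turn":0},{"fingers":1,"slide":[0,0,-0.11],"turn":0},{"fingers":1,"slide":[0,0,-0.11],"turn":0}]'

```text
t: 13.8
ee_pos: [0.6376, 0.0011, 0.113]
tool_rot: [-3.142, -0.001, 3.052]
wrist_force: [-0.6, -0.9, -3.9]
gripper_width: 0.0166
finger_force: 49.7
```

```bash
python3 -c "
from h import *
go((.571,-.3992,.115,3.12))"
```

```text
t 13.8 at [6.3760e-01 1.1000e-03 1.1300e-01 3.0518e+00] F [-0.6 -0.9 -3.9] w 0.0166 ff 49.7 rp [-3.142e+00 -1.000e-03]
slide [0.0305, -0.4047, -0.002] turn -0.0682
```

>>> arm_command --rows '[{"fingers":1,"slide":[0.032,-0.405,0],"turn":-0.068},{"fingers":1,"slide":[0.032,-0.405,0],"turn":-0.068},{"fingers":1,"slide":[0.032,-0.405,0],"turn":-0.068},{"fingers":1,"slide":[0.032,-0.405,0],"turn":-0.068},{"fingers":1,"slide":[0.032,-0.405,0],"turn":-0.068},{"fingers":1,"slide":[0.032,-0.405,0],"turn":-0.068},{"fingers":1,"slide":[0.032,-0.405,0],"turn":-0.068},{"fingers":1,"slide":[0.032,-0.405,0],"turn":-0.068},{"fingers":1,"slide":[0.032,-0.405,0],"turn":-0.068},{"fingers":1,"slide":[0.032,-0.405,0.04],"turn":-0.068},{"fingers":1,"slide":[0.032,-0.405,0.07],"turn":-0.068},{"fingers":1,"slide":[0.032,-0.405,0.07],"turn":-0.068}]'

```text
t: 15.0
ee_pos: [0.5671, -0.3973, 0.0368]
tool_rot: [3.136, -0.008, 3.12]
wrist_force: [-0.3, 0.4, -2.8]
gripper_width: 0.0167
finger_force: 50.0
```

>>> arm_command --rows '[{"fingers":1,"slide":[0,0,0],"turn":0},{"fingers":1,"slide":[0,0,0],"turn":0},{"fingers":1,"slide":[0,0,0],"turn":0}]'

```text
t: 15.3
ee_pos: [0.5705, -0.3997, 0.0457]
tool_rot: [-3.14, 0.002, 3.12]
wrist_force: [0.1, 0.6, -2.5]
gripper_width: 0.0168
finger_force: 50.0
```

```bash
python3 -c "
from h import *
go((.5695,-.399,.0085,3.12))"
```

```text
t 15.3 at [ 0.5705 -0.3997  0.0457  3.1201] F [ 0.1  0.6 -2.5] w 0.0168 ff 50.0 rp [-3.14e+00  2.00e-03]
slide [0.001, 0.0007, 0.0372] turn 0.0001
```

>>> arm_command --rows '[{"fingers":1,"slide":[0.001,0.001,0.02],"turn":0},{"fingers":1,"slide":[0.001,0.001,0.03],"turn":0},{"fingers":1,"slide":[0.001,0.001,0.034],"turn":0},{"fingers":1,"slide":[0.001,0.001,0.037],"turn":0},{"fingers":1,"slide":[0.001,0.001,0.037],"turn":0},{"fingers":0.55,"slide":[0.001,0.001,0.037],"turn":0},{"fingers":0.55,"slide":[0.001,0.001,0.037],"turn":0},{"fingers":0.55,"slide":[0.001,0.001,0.037],"turn":0},{"fingers":0.55,"slide":[0.001,0.001,0],"turn":0},{"fingers":0.55,"slide":[0.001,0.001,-0.04],"turn":0},{"fingers":0.55,"slide":[0.001,0.001,-0.08],"turn":0},{"fingers":0.55,"slide":[0.001,0.001,-0.12],"turn":0}]'

```text
t: 16.5
ee_pos: [0.5686, -0.3983, 0.1656]
tool_rot: [-3.141, 0.0, 3.12]
wrist_force: [-1.0, -0.1, 0.4]
gripper_width: 0.0383
finger_force: 0.0
```

```bash
python3 -c "
from h import *
# box: long dir yaw 1.69 -> tool x along it
go((.3402,.2851,.165,1.69),(.45,0,.165,2.2))"
```

```text
t 16.5 at [ 0.5686 -0.3983  0.1656  3.1198] F [-1.  -0.1  0.4] w 0.0383 ff 0.0 rp [-3.141  0.   ]
slide [0.2433, 0.6783, 0.0006] turn 1.4298
slide [0.1273, 0.3956, 0.0006] turn 0.9198
```

>>> arm_command --rows '[{"fingers":0,"slide":[0.243,0.678,0],"turn":1.43},{"fingers":0,"slide":[0.243,0.678,0],"turn":1.43},{"fingers":0,"slide":[0.243,0.678,0],"turn":1.43},{"fingers":0,"slide":[0.243,0.678,0],"turn":1.43},{"fingers":0,"slide":[0.243,0.678,0],"turn":1.43},{"fingers":0,"slide":[0.243,0.678,0],"turn":1.43},{"fingers":0,"slide":[0.243,0.678,0],"turn":1.43},{"fingers":0,"slide":[0.243,0.678,0],"turn":1.43},{"fingers":0,"slide":[0.243,0.678,0],"turn":1.43},{"fingers":0,"slide":[0.243,0.678,0],"turn":1.43},{"fingers":0,"slide":[0.243,0.678,0],"turn":1.43},{"fingers":0,"slide":[0.243,0.678,0],"turn":1.43}]'

```text
t: 17.7
ee_pos: [0.3859, 0.1497, 0.1644]
tool_rot: [3.14, -0.0, 1.688]
wrist_force: [1.9, 1.1, -0.5]
gripper_width: 0.0855
finger_force: 0.0
```

```bash
python3 -c "
from h import *
go((.3402,.2851,.1,1.69))"
```

```text
t 17.7 at [0.3859 0.1497 0.1644 1.6882] F [ 1.9  1.1 -0.5] w 0.0855 ff 0.0 rp [ 3.14 -0.  ]
slide [0.1398, -0.0295, 0.0644] turn -0.0018
```

>>> arm_command --rows '[{"fingers":0,"slide":[0.14,-0.029,0.02],"turn":0},{"fingers":0,"slide":[0.14,-0.029,0.04],"turn":0},{"fingers":0,"slide":[0.14,-0.029,0.065],"turn":0},{"fingers":0,"slide":[0.14,-0.029,0.065],"turn":0},{"fingers":0,"slide":[0.14,-0.029,0.065],"turn":0},{"fingers":0,"slide":[0.14,-0.029,0.065],"turn":0},{"fingers":0,"slide":[0.14,-0.029,0.065],"turn":0},{"fingers":0,"slide":[0.14,-0.029,0.065],"turn":0}]'

```text
t: 18.5
ee_pos: [0.3423, 0.2832, 0.1]
tool_rot: [3.14, -0.001, 1.688]
wrist_force: [0.3, -0.3, -0.5]
gripper_width: 0.0858
finger_force: 0.0
```

```bash
python3 -c "
from h import *
go((.3402,.2851,.006,1.69))
im=capture('top')
crop(im,365,165,465,245,8,'pics/m1.png')"
```

```text
t 18.5 at [0.3423 0.2832 0.1    1.6881] F [ 0.3 -0.3 -0.5] w 0.0858 ff 0.0 rp [ 3.14e+00 -1.00e-03]
slide [0.0022, -0.0018, 0.094] turn -0.0019
```

View pics/m1.png

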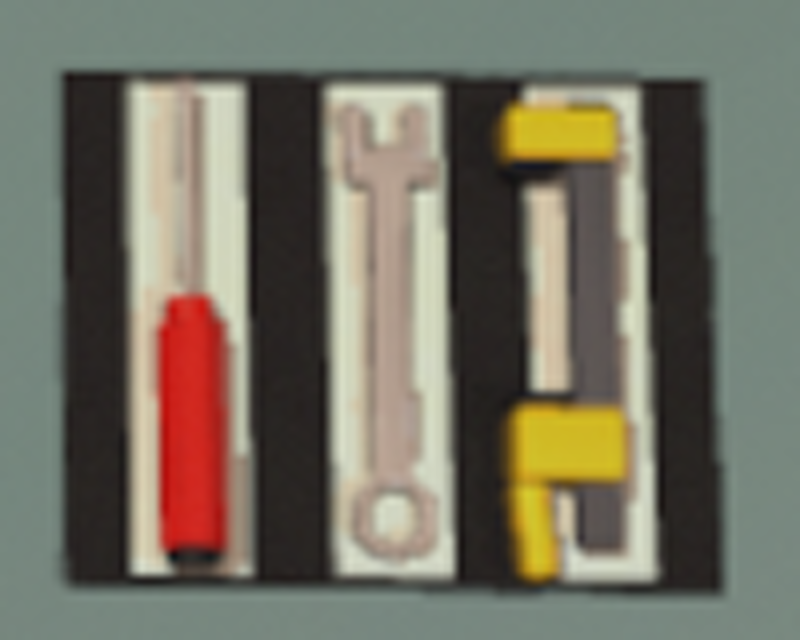

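The tools lie on their lanes, centred: screwdriver at about (190,325), wrench at (392,330), clamp bar at (598,325). The small bar offset matches height parallax. Next is the box.

>>> arm_command --rows '[{"fingers":0,"slide":[0.002,-0.002,0.04],"turn":-0.002},{"fingers":0,"slide":[0.002,-0.002,0.07],"turn":-0.002},{"fingers":0,"slide":[0.002,-0.002,0.085],"turn":-0.002},{"fingers":0,"slide":[0.002,-0.002,0.093],"turn":-0.002},{"fingers":0,"slide":[0.002,-0.002,0.093],"turn":-0.002},{"fingers":1,"slide":[0.002,-0.002,0.093],"turn":-0.002},{"fingers":1,"slide":[0.002,-0.002,0.093],"turn":-0.002},{"fingers":1,"slide":[0.002,-0.002,0.093],"turn":-0.002},{"fingers":1,"slide":[0.002,-0.002,0.093],"turn":-0.002},{"fingers":1,"slide":[0.002,-0.002,0.093],"turn":-0.002}]' --force 40

```text
t: 19.55
ee_pos: [0.3398, 0.2859, 0.0073]
tool_rot: [3.14, -0.001, 1.692]
wrist_force: [-1.2, -1.8, 5.8]
gripper_width: 0.0596
finger_force: 44.0
```

```bash
python3 -c "
from h import *
go((.3402,.2851,.006,1.69))"
```

```text
t 19.55 at [0.3398 0.2859 0.0073 1.6918] F [-1.2 -1.8  5.8] w 0.0596 ff 44.0 rp [ 3.14e+00 -1.00e-03]
slide [-0.0009, 0.0003, 0.0013] turn 0.0018
```

>>> arm_command --rows '[{"fingers":1,"slide":[0,0,-0.03],"turn":0},{"fingers":1,"slide":[0,0,-0.08],"turn":0},{"fingers":1,"slide":[0,0,-0.13],"turn":0},{"fingers":1,"slide":[0,0,-0.15],"turn":0},{"fingers":1,"slide":[0,0,-0.15],"turn":0}]'

```text
t: 20.05
ee_pos: [0.3402, 0.2863, 0.1599]
tool_rot: [3.136, -0.003, 1.692]
wrist_force: [1.1, -0.1, -2.8]
gripper_width: 0.0593
finger_force: 45.1
```

```bash
python3 -c "
from h import *
go((.5811,.3102,.13,1.478))"
```

```text
t 20.05 at [0.3402 0.2863 0.1599 1.6919] F [ 1.1 -0.1 -2.8] w 0.0593 ff 45.1 rp [ 3.136e+00 -3.000e-03]
slide [-0.0054, 0.242, 0.0299] turn 0.2139
```

>>> arm_command --rows '[{"fingers":1,"slide":[-0.005,0.242,0],"turn":0.214},{"fingers":1,"slide":[-0.005,0.242,0],"turn":0.214},{"fingers":1,"slide":[-0.005,0.242,0],"turn":0.214},{"fingers":1,"slide":[-0.005,0.242,0],"turn":0.214},{"fingers":1,"slide":[-0.005,0.242,0],"turn":0.214},{"fingers":1,"slide":[-0.005,0.242,0],"turn":0.214},{"fingers":1,"slide":[-0.005,0.242,0.03],"turn":0.214},{"fingers":1,"slide":[-0.005,0.242,0.05],"turn":0.214},{"fingers":1,"slide":[-0.005,0.242,0.05],"turn":0.214},{"fingers":1,"slide":[-0.005,0.242,0.05],"turn":0.214},{"fingers":1,"slide":[-0.005,0.242,0.05],"turn":0.214}]'

```text
t: 21.15
ee_pos: [0.5802, 0.31, 0.1072]
tool_rot: [3.14, -0.001, 1.478]
wrist_force: [-0.3, 0.3, -2.0]
gripper_width: 0.0589
finger_force: 45.2
```

```bash
python3 -c "
from h import *
go((.5811,.3102,.0795,1.478))"
```

```text
t 21.15 at [0.5802 0.31   0.1072 1.478 ] F [-0.3  0.3 -2. ] w 0.0589 ff 45.2 rp [ 3.14e+00 -1.00e-03]
slide [0.0003, 0.0009, 0.0277] turn -0.0
```

>>> arm_command --rows '[{"fingers":1,"slide":[0,0.001,0.013],"turn":0},{"fingers":1,"slide":[0,0.001,0.021],"turn":0},{"fingers":1,"slide":[0,0.001,0.025],"turn":0},{"fingers":1,"slide":[0,0.001,0.028],"turn":0},{"fingers":1,"slide":[0,0.001,0.028],"turn":0},{"fingers":0,"slide":[0,0.001,0.028],"turn":0},{"fingers":0,"slide":[0,0.001,0.028],"turn":0},{"fingers":0,"slide":[0,0.001,0.028],"turn":0},{"fingers":0,"slide":[0,0.001,0],"turn":0},{"fingers":0,"slide":[0,0.001,-0.04],"turn":0},{"fingers":0,"slide":[0,0.001,-0.09],"turn":0},{"fingers":0,"slide":[0,0.001,-0.09],"turn":0}]'

```text
t: 22.35
ee_pos: [0.5828, 0.3106, 0.2037]
tool_rot: [3.133, -0.005, 1.478]
wrist_force: [0.6, -0.5, -0.1]
gripper_width: 0.0853
finger_force: 0.0
```

```bash
python3 -c "
from h import *
go((.3449,-.2663,.2,1.478))"
```

```text
t 22.35 at [0.5828 0.3106 0.2037 1.4778] F [ 0.6 -0.5 -0.1] w 0.0853 ff 0.0 rp [ 3.133 -0.005]
slide [-0.5965, -0.1834, 0.0037] turn -0.0002
```

>>> arm_command --rows '[{"fingers":0,"slide":[-0.596,-0.183,0],"turn":0},{"fingers":0,"slide":[-0.596,-0.183,0],"turn":0},{"fingers":0,"slide":[-0.596,-0.183,0],"turn":0},{"fingers":0,"slide":[-0.596,-0.183,0],"turn":0},{"fingers":0,"slide":[-0.596,-0.183,0],"turn":0},{"fingers":0,"slide":[-0.596,-0.183,0],"turn":0},{"fingers":0,"slide":[-0.596,-0.183,0],"turn":0},{"fingers":0,"slide":[-0.596,-0.183,0],"turn":0},{"fingers":0,"slide":[-0.596,-0.183,0],"turn":0},{"fingers":0,"slide":[-0.596,-0.183,0],"turn":0},{"fingers":0,"slide":[-0.596,-0.183,0],"turn":0},{"fingers":0,"slide":[-0.596,-0.183,0],"turn":0}]'

```text
t: 23.55
ee_pos: [0.3512, -0.2468, 0.1961]
tool_rot: [3.141, 0.001, 1.478]
wrist_force: [0.3, -0.5, 0.5]
gripper_width: 0.0851
finger_force: 0.0
```

>>> arm_command --rows '[{"fingers":0,"slide":[0,0,0],"turn":0},{"fingers":0,"slide":[0,0,0],"turn":0},{"fingers":0,"slide":[0,0,0],"turn":0}]'

```text
t: 23.85
ee_pos: [0.3527, -0.2445, 0.1958]
tool_rot: [3.141, -0.0, 1.478]
wrist_force: [-0.0, 0.1, 0.6]
gripper_width: 0.0853
finger_force: 0.0
```

```bash
python3 -c "
from h import *
go((.3449,-.2663,.12,1.478))
im=capture('top')
crop(im,195,165,285,235,8,'pics/b1.png')"
```

```text
t 23.85 at [ 0.3527 -0.2445  0.1958  1.4784] F [-0.   0.1  0.6] w 0.0853 ff 0.0 rp [ 3.141 -0.   ]
slide [-0.0225, -0.0058, 0.0758] turn 0.0004
```

View pics/b1.png

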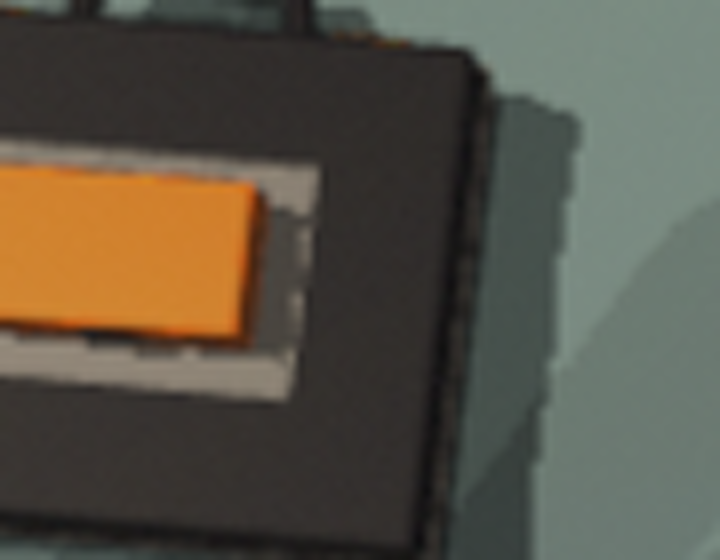

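The box's right half lies square on the panel; its end is at x≈257 and the panel end at x≈310. I'll measure its centre numerically.

```bash
python3 -c "
from h import *
im=capture('top')[:,:,::-1]
hsv=cv2.cvtColor(np.ascontiguousarray(im),cv2.COLOR_BGR2HSV)[150:245,165:270]
m=cv2.inRange(hsv,(8,150,150),(22,255,255))
c=max(cv2.findContours(m,0,1)[0],key=cv2.contourArea)
b=cv2.boxPoints(cv2.minAreaRect(c))+[165,150]
p=w('top',b,.104);print(p.mean(0).round(4));line('e',p[[0,1]]);line('e',p[[1,2]])
"
```

```text
[0.5809 0.3092 0.104 ]
e mid [0.5853 0.3589] len 0.059 yaw 3.1081
e mid [0.6103 0.308 ] len 0.1001 yaw 1.4814
```

>>> arm_command --rows '[{"fingers":0,"slide":[-0.022,-0.006,0.03],"turn":0},{"fingers":0,"slide":[-0.022,-0.006,0.06],"turn":0},{"fingers":0,"slide":[-0.022,-0.006,0.076],"turn":0},{"fingers":0,"slide":[-0.022,-0.006,0.076],"turn":0},{"fingers":0,"slide":[-0.022,-0.006,0.076],"turn":0}]'

```text
t: 24.45
ee_pos: [0.345, -0.266, 0.1209]
tool_rot: [3.141, 0.0, 1.479]
wrist_force: [0.5, 0.3, 0.0]
gripper_width: 0.0851
finger_force: 0.0
```

```bash
python3 -c "
from h import *
go((.3449,-.2663,.028,1.478))
im=capture('side');crop(im,250,180,410,320,3.5,'pics/j1.png')"
```

```text
t 24.45 at [ 0.345  -0.266   0.1209  1.4791] F [0.5 0.3 0. ] w 0.0851 ff 0.0 rp [3.141 0.   ]
slide [-0.0003, -0.0, 0.0929] turn 0.0011
```

View pics/j1.png

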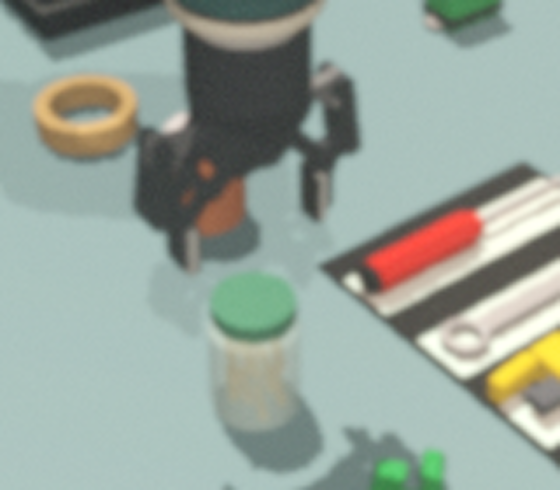

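The box is centred at (0.5809, 0.3092). The fingertips at (190,265) and (318,215) straddle the jar lid at (254,300).

>>> arm_command --rows '[{"fingers":0,"slide":[0,0,0.03],"turn":0},{"fingers":0,"slide":[0,0,0.06],"turn":0},{"fingers":0,"slide":[0,0,0.08],"turn":0},{"fingers":0,"slide":[0,0,0.093],"turn":0},{"fingers":0,"slide":[0,0,0.093],"turn":0},{"fingers":0,"slide":[0,0,0.093],"turn":0},{"fingers":1,"slide":[0,0,0.093],"turn":0},{"fingers":1,"slide":[0,0,0.093],"turn":0},{"fingers":1,"slide":[0,0,0.093],"turn":0},{"fingers":1,"slide":[0,0,0.093],"turn":0},{"fingers":1,"slide":[0,0,0.093],"turn":0}]' --force 35

```text
t: 25.6
ee_pos: [0.3446, -0.2668, 0.0283]
tool_rot: [3.141, 0.001, 1.478]
wrist_force: [-4.5, 2.5, 12.0]
gripper_width: 0.0592
finger_force: 34.1
```

```bash
python3 -c "
from h import *
go((.3449,-.2663,.028,1.478))"
```

```text
t 25.6 at [ 0.3446 -0.2668  0.0283  1.4778] F [-4.5  2.5 12. ] w 0.0592 ff 34.1 rp [3.141e+00 1.000e-03]
slide [0.0005, 0.0002, 0.0003] turn -0.0002
```

>>> arm_command --rows '[{"fingers":1,"slide":[0,0,-0.02],"turn":0},{"fingers":1,"slide":[0,0,-0.05],"turn":0},{"fingers":1,"slide":[0,0,-0.09],"turn":0},{"fingers":1,"slide":[0,0,-0.13],"turn":0},{"fingers":1,"slide":[0,0,-0.16],"turn":0},{"fingers":1,"slide":[0,0,-0.18],"turn":0},{"fingers":1,"slide":[0,0,-0.18],"turn":0},{"fingers":1,"slide":[0,0,-0.18],"turn":0}]'

```text
t: 26.4
ee_pos: [0.3442, -0.2663, 0.2061]
tool_rot: [-3.141, -0.0, 1.478]
wrist_force: [-0.5, -0.0, -4.0]
gripper_width: 0.0591
finger_force: 38.0
```

```bash
python3 -c "
from h import *
go((.5809,.3090,.208,1.478))"
```

```text
t 26.4 at [ 0.3442 -0.2663  0.2061  1.4778] F [-0.5 -0.  -4. ] w 0.0591 ff 38.0 rp [-3.141 -0.   ]
slide [0.5948, 0.1822, -0.0019] turn -0.0002
```

>>> arm_command --rows '[{"fingers":1,"slide":[0.015,0.0046,0],"turn":0},{"fingers":1,"slide":[0.04,0.0123,0],"turn":0},{"fingers":1,"slide":[0.07,0.0214,0],"turn":0},{"fingers":1,"slide":[0.1,0.0306,0],"turn":0},{"fingers":1,"slide":[0.13,0.0398,0],"turn":0},{"fingers":1,"slide":[0.16,0.049,0],"turn":0},{"fingers":1,"slide":[0.19,0.0582,0],"turn":0},{"fingers":1,"slide":[0.22,0.0674,0],"turn":0},{"fingers":1,"slide":[0.25,0.0766,0],"turn":0},{"fingers":1,"slide":[0.28,0.0858,0],"turn":0},{"fingers":1,"slide":[0.31,0.095,0],"turn":0},{"fingers":1,"slide":[0.34,0.104,0],"turn":0}]'

```text
t: 27.6
ee_pos: [0.4792, 0.0638, 0.2049]
tool_rot: [-3.139, 0.0, 1.478]
wrist_force: [1.1, -0.2, -3.6]
gripper_width: 0.0591
finger_force: 38.0
```

>>> arm_command --rows '[{"fingers":1,"slide":[0.03,0.0092,0],"turn":0},{"fingers":1,"slide":[0.06,0.0184,0],"turn":0},{"fingers":1,"slide":[0.09,0.0276,0],"turn":0},{"fingers":1,"slide":[0.12,0.0368,0],"turn":0},{"fingers":1,"slide":[0.15,0.046,0],"turn":0},{"fingers":1,"slide":[0.18,0.055,0],"turn":0},{"fingers":1,"slide":[0.21,0.0644,0],"turn":0},{"fingers":1,"slide":[0.235,0.072,0],"turn":0},{"fingers":1,"slide":[0.25,0.0766,0],"turn":0},{"fingers":1,"slide":[0.255,0.078,0],"turn":0},{"fingers":1,"slide":[0.255,0.078,0],"turn":0},{"fingers":1,"slide":[0.255,0.078,0],"turn":0}]'

```text
t: 28.8
ee_pos: [0.5806, 0.3082, 0.2067]
tool_rot: [-3.141, 0.0, 1.477]
wrist_force: [0.2, 0.3, -3.1]
gripper_width: 0.0591
finger_force: 38.0
```

```bash
python3 -c "
from h import *
go((.5809,.3090,.133,1.478))
im=capture('side');crop(im,180,60,380,210,3.5,'pics/j2.png')"
```

```text
t 28.8 at [0.5806 0.3082 0.2067 1.4773] F [ 0.2  0.3 -3.1] w 0.0591 ff 38.0 rp [-3.141  0.   ]
slide [0.0008, 0.0002, 0.0737] turn -0.0007
```

View pics/j2.png

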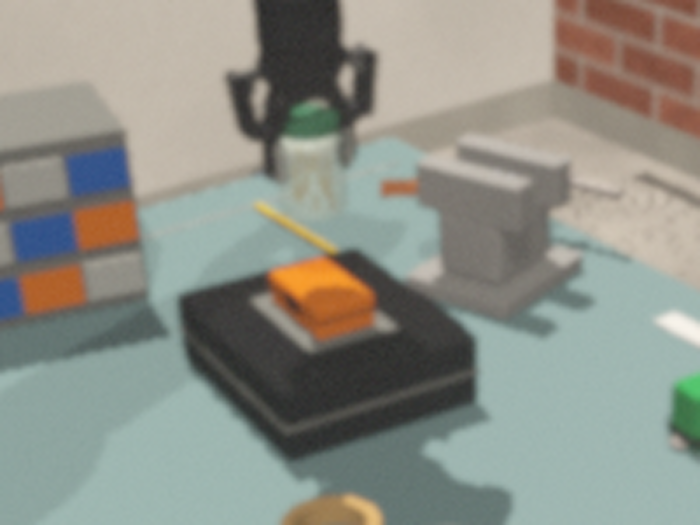

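The jar is upright at (312,165), above the box at (322,290). I'll lower it slowly.

>>> arm_command --rows '[{"fingers":1,"slide":[0.001,0,0.02],"turn":0},{"fingers":1,"slide":[0.001,0,0.04],"turn":0},{"fingers":1,"slide":[0.001,0,0.055],"turn":0},{"fingers":1,"slide":[0.001,0,0.063],"turn":0},{"fingers":1,"slide":[0.001,0,0.067],"turn":0},{"fingers":1,"slide":[0.001,0,0.069],"turn":0},{"fingers":1,"slide":[0.001,0,0.07],"turn":0},{"fingers":1,"slide":[0.001,0,0.07],"turn":0},{"fingers":1,"slide":[0.001,0,0.07],"turn":0}]'

```text
t: 29.75
ee_pos: [0.5811, 0.3102, 0.1374]
tool_rot: [3.141, -0.0, 1.478]
wrist_force: [0.2, 0.0, -3.8]
gripper_width: 0.0589
finger_force: 38.0
```

>>> arm_command --rows '[{"fingers":1,"slide":[0,0,0.001],"turn":0},{"fingers":1,"slide":[0,0,0.002],"turn":0},{"fingers":1,"slide":[0,0,0.002],"turn":0},{"fingers":1,"slide":[0,0,0.003],"turn":0},{"fingers":1,"slide":[0,0,0.003],"turn":0}]'

```text
t: 30.25
ee_pos: [0.5809, 0.3101, 0.1337]
tool_rot: [-3.141, 0.0, 1.478]
wrist_force: [-0.7, 0.1, -3.5]
gripper_width: 0.0593
finger_force: 38.0
```

Still hanging free (−3.5 N), so I'll lower in 1 mm steps.

>>> arm_command --rows '[{"fingers":1,"slide":[0,0,0.001],"turn":0},{"fingers":1,"slide":[0,0,0.001],"turn":0}]'

```text
t: 30.45
ee_pos: [0.5809, 0.3101, 0.1327]
tool_rot: [-3.141, 0.0, 1.478]
wrist_force: [0.6, 0.1, -3.1]
gripper_width: 0.0592
finger_force: 38.0
```

>>> arm_command --rows '[{"fingers":1,"slide":[0,0,0.001],"turn":0},{"fingers":1,"slide":[0,0,0.001],"turn":0}]'

```text
t: 30.65
ee_pos: [0.5809, 0.3102, 0.1324]
tool_rot: [3.141, -0.0, 1.478]
wrist_force: [-2.0, -0.2, 2.5]
gripper_width: 0.0597
finger_force: 38.5
```

Contact. I'll release, lift straight up and clear out.

>>> arm_command --rows '[{"fingers":0.25,"slide":[0,0,0],"turn":0},{"fingers":0.2,"slide":[0,0,0],"turn":0},{"fingers":0.1,"slide":[0,0,0],"turn":0},{"fingers":0,"slide":[0,0,0],"turn":0},{"fingers":0,"slide":[0,0,0],"turn":0},{"fingers":0,"slide":[0,0,-0.02],"turn":0},{"fingers":0,"slide":[0,0,-0.05],"turn":0},{"fingers":0,"slide":[0,0,-0.09],"turn":0},{"fingers":0,"slide":[0,0,-0.13],"turn":0},{"fingers":0,"slide":[0,0,-0.16],"turn":0},{"fingers":0,"slide":[0,0,-0.16],"turn":0}]'

```text
t: 31.75
ee_pos: [0.5817, 0.3105, 0.2972]
tool_rot: [3.136, -0.004, 1.478]
wrist_force: [0.2, -0.5, -0.2]
gripper_width: 0.0856
finger_force: 0.0
```

>>> arm_command --rows '[{"fingers":0,"slide":[-0.25,-0.15,0],"turn":0},{"fingers":0,"slide":[-0.25,-0.15,0],"turn":0},{"fingers":0,"slide":[-0.25,-0.15,0],"turn":0},{"fingers":0,"slide":[-0.25,-0.15,0],"turn":0},{"fingers":0,"slide":[-0.25,-0.15,0],"turn":0},{"fingers":0,"slide":[-0.25,-0.15,0],"turn":0},{"fingers":0,"slide":[-0.25,-0.15,0],"turn":0},{"fingers":0,"slide":[-0.25,-0.15,0],"turn":0},{"fingers":0,"slide":[-0.25,-0.15,0],"turn":0}]'

```text
t: 32.65
ee_pos: [0.4087, 0.0756, 0.2915]
tool_rot: [-3.141, -0.0, 1.478]
wrist_force: [-0.3, 0.2, -0.2]
gripper_width: 0.0853
finger_force: 0.0
```

```bash
python3 -c "
from h import *
go()
a=capture('top');b=capture('side')
crop(a,150,130,470,300,2.5,'pics/a.png');crop(b,150,80,470,310,2.5,'pics/f2.png');
c=np.ascontiguousarray(a[150:245,165:270,::-1]);m=cv2.inRange(cv2.cvtColor(c,cv2.COLOR_BGR2HSV),(50,90,40),(85,255,255))
k=max(cv2.findContours(m,0,1)[0],key=cv2.contourArea);(u,v),r=cv2.minEnclosingCircle(k);print(r,w('top',[(u+165,v+150)],.192).round(4))"
```

```text
t 32.65 at [0.4087 0.0756 0.2915 1.478 ] F [-0.3  0.2 -0.2] w 0.0853 ff 0.0 rp [-3.141 -0.   ]
9.343583106994629 [[0.5814 0.3097 0.192 ]]
```

View pics/a.png

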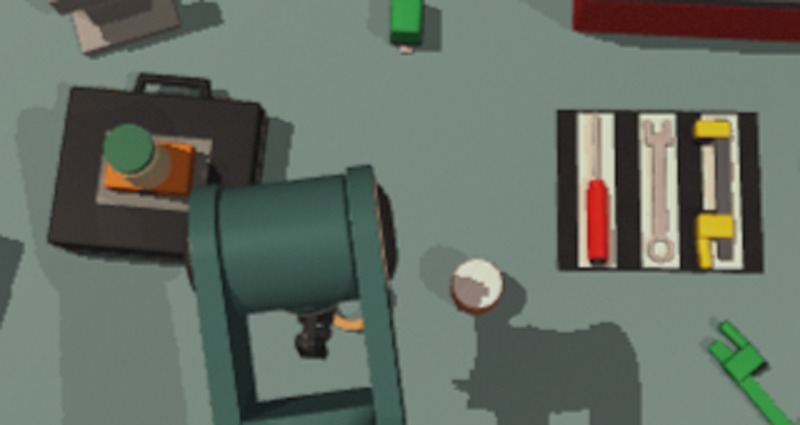

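View pics/f2.png

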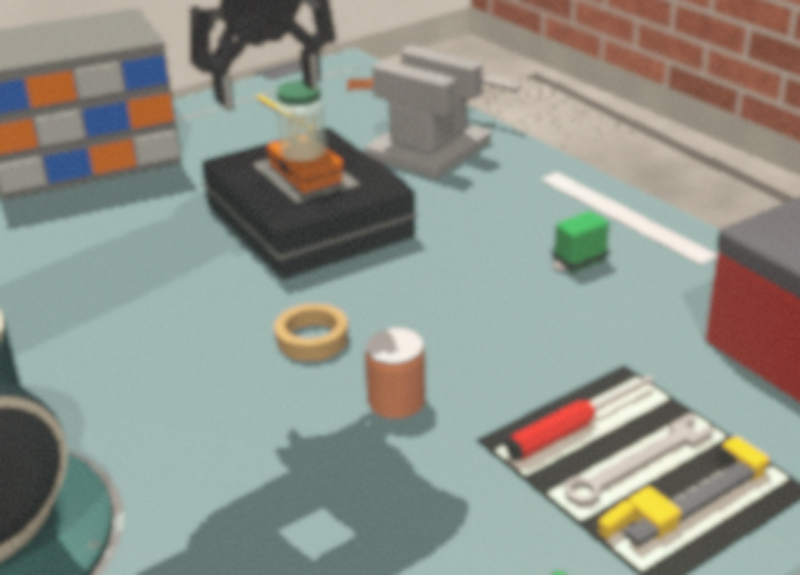

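The jar stands upright on the box at (302,120) in the side view, with its lid measured at (0.5814, 0.3097). The three tools are on their lanes, and the can and the tape roll have not moved. Handing in.

```bash
python3 -c "
from bench import *
print(job_done())"
```

```text
the job is handed in; nothing more can be done
None
```

The job is handed in: by the final pictures, the screwdriver, wrench and clamp lie centred on their lanes in the order asked, the bit box is square on the case panel, the jar stands upright on its middle, and the bystanders were not touched (about 33 s used).

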